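Test the trip, reset it, and hold a steel coupon flush on the sloped welding stage

ROBOT

A 6-joint arm with a two-finger parallel gripper is mounted at the origin on a cart in front of the work surface, level with it; the furniture and walls round the work are solid. World frame = base frame: x ahead of the robot, y to its left, z up, the work surface at z = 0. Lengths are in mm, angles in rad, forces in N, time in s.
With the tool pointing down it reaches from about 300 to 875 mm from the base axis. Payload 6.4 kg.
Tool frame: the origin (TCP) lies between the finger pads; the fingertips stand 22 mm ahead of it and the grasp point (between the pads) lies 3 mm ahead of it (env.tip_extent is the x of the fingertips in the tool frame, in mm); x points along the fingers, y is the direction in which the jaws open and shut, and the axes are right-handed (so a half turn about x gives the same grasp; the last joint's range is limited). The gripper opens to 88 mm and grips with 3 to 60 N. Pads are 18 mm wide; open, the fingers measure 123 mm over their backs; the gripper's body (75 mm by 187 mm) begins 45 mm behind the grasp point.
Start: joints at [1.047, 0.181, 1.607, -0, 1.354, -0.206], TCP at [179.663, 546.226, 260.714] pointing down, gripper open.
Joint ranges: [-2.99, 2.99], [-0.89, 2.07], [0.3, 2.58], [-1.14, 4.28], [0, 2.63], [-3.12, 3.12]. Speed limits (rad/s): [2.57, 2.57, 3.01, 3.14, 3.14, 3.14].

INTERFACE

Orientations are given as [roll, pitch, yaw] about the fixed x, y, z axes, in that order (R = Rz(yaw) Ry(pitch) Rx(roll)).
In Python, from rig import status, snapshot, order, nets, env gives the robot as it stands.
- The arm moves only by the tool play_rows, never from a script. Its argument "targets" is a list of rows, each a list of 3 entries, a list of its own where there are three numbers: the finger opening in cm, from 0 to 8.81, then the shift along the tool's x, y, z in cm, then the turn about the tool's x in degrees. A call has 1 to 12 rows; each row is the pose to reach, as a shift and turn from the pose commanded when the call began, along the tool's axes at that moment; what a row does not reach only later rows make up. A row lasts 1/10 s, in which the tool goes at most 50 mm and 8.59 degrees, less where a joint would pass 70% of its speed; a pose out of reach is approached as far as the arm can. A call with a gripper value outside its range is refused whole. The fingers move at their own pace and stop on an object; the grip force is fixed at half the most. Time passes only in rows, so rows that repeat a pose let the fingers close. It gives the time, the measured TCP pose, the force and the opening at its end, in the units of the state.
- status.get_state(): the state, without advancing time (a new reading comes with each control period).
- snapshot(name): name is "side" or "top" or "wrist"; returns a dict with "img" (420x560x3 uint8, red, green, blue), "range_z" (420x560 float32, mm along the optical axis (not along the pixel's ray), 0 where there is no reading), "fx", "fy", "cx", "cy" (pixels), "dist_coeffs" ([k1, k2, p1, p2, k3] as OpenCV has them; the pictures are not rectified), "eye" and "rotation" of the camera in the world; the wrist camera has in their place "hand_eye" (4x4, takes a point from camera to tool coordinates, whose origin is the TCP and whose axes are the tool frame's). Camera axes: x right, y down, z forward; pixel columns grow to the right and rows downward; lengths in mm; the calibration is good to about 2 mm. A picture is of the moment at which its call begins: read the wrist's pose just before it.
- order.close_job(): hands the job in, once; it reports no verdict.
Trained networks look in the newest picture that a camera, given by its name, has taken for a name from the list of things; names that differ only in an ending like _2 or _b are one class to them, and where a whole thing is asked for, a point or a joint stands for the part that bears it (a point fixed in the world has none). Each returns a list of dicts, best first, with "confidence" (0 to 1); they miss things now and then, are a little off and sometimes report something else, mostly with a low value. They report only what shows in the picture. A call takes as long as a camera call. They do not tell look-alikes from the thing itself.
- nets.look_for(camera, target): "location" ([column, row] in pixels, amid what is visible of it).
- nets.silhouettes(camera, target): "mask" (420x560 bool, what is visible of it) and "location" ([column, row] in pixels, amid what is visible of it).
- nets.spot_point(camera, target): "location" ([column, row] in pixels: a listed point, or the origin of a listed thing).
The state is a dict: "t": time; "joints": joint angles; "dq": joint speeds; "joint_efforts": joint torques, N m; "eef_pos": TCP position; "ee_rot": TCP orientation; "contact_force": force on the tool from outside, world axes, zero at the start; "wrist_torque": the same for the moment, N m; "width": opening from 0.0 (shut) to 1.0 (fully open).
Only numpy, scipy, OpenCV 4.12 (cv2) and the standard library are available. Lean on these libraries where they do the work, as an engineer would, in place of code of your own. Each camera call takes 0.05 s, during which the arm holds its last target.

TASK

Get the steel coupon ready for tacking: first prove the stage's trip box by pressing its yellow test button until the red lever drops, then lift the lever back up so that it stays. Then take the dark steel coupon from its yellow rest by its long edges, tilt it to match the sloped brass pad of the stage, and hold it centred and flush on the pad, lengthwise with it, pressing square to the slope until the sprung pad has gone in about halfway. Finish while still holding it there in the gripper; do not shift the slope or the other things lying about.

Things in the scene. Friction and masses are not known exactly. Their poses are not given: they have to be found in the camera images.
- trip_box: Fixed grey box, 90 x 110 mm and 100 mm high, on a foot flange 150 mm wide in y. Origin: centre of its underside on the table; z up, its front, where the lever comes out, faces its own -x.
- test_button_top (a point): Centre of the top of the round yellow push button (26 mm across) on top of the trip box. It goes straight down 7 mm against a spring and needs about 3 to 7 N; the lever trips at about 5 mm, so press it to the stop. It springs back when released.
- test_button (a joint): Travel of the test button in m: 0 out, 0.007 fully down.
- trip_lever (a joint): Angle of the trip lever in rad: 0 up (set; it then rises 0.25 rad above level toward the front), 0.8 dropped (0.55 rad below level). A snap spring drives it to the nearer end from the middle (0.4) and keeps it there; less than 1 N at the red grip moves it. It starts up.
- trip_lever_grip (a point): Middle of the red grip at the lever's end: a bar 26 mm along the lever, 12 mm wide (along the box's y) and 12 mm thick. Clear on both sides; it can be pinched from above across its width. 66 mm from the hinge axis.
- trip_lever_hinge (a point): Hinge axis of the lever, parallel to the box's y, 80 mm above the table and 20 mm behind the box's front face. Axes as the trip box. At joint value q the grip lies 66*cos(0.25-q) mm toward the box's -x and 66*sin(0.25-q) mm above this point.
- stage: Fixed stage: steel base plate 110 x 90 x 10 mm with a blue column 22 mm wide that carries the tilting head. Origin: centre of the base's underside; z up, the slope falls toward its own -x (the robot's side).
- pad_face (a point): Centre of the upper face of the sloped brass pad, 84 mm long (its x, up the slope) and 30 mm wide (its y); z is the face's outward normal. The slope is 0.2 to 0.6 rad from level and differs from run to run; its hinge is locked by friction. Nothing of the head is wider than the pad and the column is narrower, so fingers may pass beside it down to about 40 mm below the face. The point moves with the sprung pad.
- pad_press (a joint): How far the pad is pushed in along its normal, in m: 0 out, 0.010 at its stop. Spring: about 3 N to start, then 0.8 N per mm (about 7 N halfway).
- rest: Fixed rest on which the coupon starts: base 90 x 80 x 8 mm with two yellow rubber-capped posts 26 mm wide in y, top 48 mm above the table. Origin: centre of the underside.
- coupon: Loose dark steel coupon, a flat plate 110 (x) x 50 (y) x 5 (z) mm, 0.15 to 0.28 kg. Origin: centre of its underside. It lies flat on the rest, its long edges overhang the posts by 12 mm each side.
- angle_offcut_1: Bystander: angle-iron offcut 75 x 75 x 85 mm, origin under its centre.
- spare_coupon: Bystander: larger, paler steel coupon 120 x 60 x 6 mm lying on the table, origin under its centre.
- tube_offcut: Bystander: square tube offcut 40 x 85 x 40 mm, origin under its centre.
- nut: Bystander: dark hexagon nut 35 x 39 x 19 mm, origin under its centre.
- magnet_square: Bystander: small red welding magnet 70 x 70 x 14 mm, origin under its centre.
- gas_cup: Bystander: pink gas cup 23 mm across, 45 mm high, standing; origin under its centre.
- slope_mark (a point): Upper end of the tilting head's steel bar below the pad, 40 mm from the tilt hinge; it must stay where it is (within 4 mm).
Things that resemble listed ones, but are neither listed nor needed, are in the scene too. What is shaped like the coupon but blue or purple is not meant.

How it is judged (in metres and radians):
On the way, in this order (a step that is already met when the one before it is completed fails the run):
1. the test button is being pressed while the lever is still up (value of joint test_button above 0.001 m and value of joint trip_lever below 0.35 rad).
2. the button has dropped the lever (value of joint test_button above 0.003 m and value of joint trip_lever above 0.65 rad), for 0.05 s.
3. the lever is back up and left alone there, the button out (value of joint trip_lever below 0.1 rad and value of joint test_button below 0.001 m and contact force between the fingers and trip_box below 0.3 N), for 0.3 s.
4. the coupon is lifted off its rest in the gripper (height (world z) of coupon above 0.07 m and contact force between the fingers and coupon above 1 N and contact force between coupon and rest below 0.1 N and distance between coupon and pad_face above 0.08 m), for 0.2 s.
At the end, for the whole second after the job is handed in: Lever up (<0.1 rad); coupon held in the fingers (>2 N), still, and pressed on the pad (>1.5 N): faces within 0.06 rad and touching (-3..+3.5 mm), lengths within 0.15 rad, centres within 15 mm along and 10 mm across, pad pushed in 2.5 to 8.5 mm (value of joint trip_lever below 0.1 rad and angle between the z axis of coupon and the z axis of pad_face, either way round below 0.06 rad and angle between the x axis of coupon and the x axis of pad_face, either way round below 0.15 rad and x of coupon in the frame of pad_face between -0.015 and 0.015 m and y of coupon in the frame of pad_face between -0.01 and 0.01 m and z of coupon in the frame of pad_face between -0.003 and 0.0035 m and value of joint pad_press between 0.0025 and 0.0085 m and contact force between coupon and stage above 1.5 N and contact force between the fingers and coupon above 2 N and linear speed of coupon below 0.02 m/s); the arm keeps its last pose, push and grip.
It fails at once if the slope of the stage is shifted (its mark moves more than 4 mm) (distance of slope_mark from where it was at the start of the episode above 0.004 m).
It fails at once if a bystander is moved more than 30 mm (distance of any of angle_offcut_1, spare_coupon, tube_offcut, nut, magnet_square, gas_cup from where it was at the start of the episode above 0.03 m).
It fails at once if the coupon is dropped to the table (height (world z) of coupon below 0.03 m).
It also fails if it takes over 64 s, if anything falls off the work surface, if the arm or the gripper's body presses on something with over 40 N, if the wrist force passes 120 N, or if a joint passes its speed limit or range.

## Working session

There is one attempt and no reset: what is moved stays moved. The work goes in short steps, Python scripts to look and compute and a tool call to move; the robot and the scene stay as the last step left them, time stands still between calls to the robot, and variables do not carry over. Pictures are saved under pics/ and viewed, and the job is handed in when it is done.

Besides the shell and the picture viewer there is one more tool, called after "Emit:" as name(argument=value, ...), one argument or row to a line, values as JSON. play_rows: Moves the arm, as the interface text tells. Its arguments: {"type":"object","properties":{"targets":{"type":"array"}},"required":["targets"]}

```bash
ls; mkdir -p pics
cat > h.py <<'E'
import numpy as np, cv2
from scipy.spatial.transform import Rotation as R
from rig import status, snapshot, order, nets, env
def pose():
    s=status.get_state(); return np.array(s['eef_pos']),R.from_euler('xyz',s['ee_rot']).as_matrix()
def cam(s,P=None):
    if 'eye' in s: return np.array(s['rotation']),np.array(s['eye'])
    p,Rt=P; H=np.array(s['hand_eye']); return Rt@H[:3,:3], p+Rt@H[:3,3]
def rays(s,uv):
    K=np.array([[s['fx'],0,s['cx']],[0,s['fy'],s['cy']],[0,0,1.]])
    q=cv2.undistortPoints(np.array(uv,float).reshape(-1,1,2),K,np.array(s['dist_coeffs'],float))[:,0]
    return np.c_[q,np.ones(len(q))]
def w_depth(s,uv,P=None):
    Rc,e=cam(s,P); uv=np.array(uv,float).reshape(-1,2); i=np.round(uv).astype(int)
    z=s['range_z'][i[:,1].clip(0,419),i[:,0].clip(0,559)]
    return (rays(s,uv)*z[:,None])@Rc.T+e
def cloud(s,mask,P=None):
    v,u=np.nonzero(mask&(s['range_z']>0)); return w_depth(s,np.c_[u,v],P),np.c_[u,v]
def w_plane(s,uv,zp,P=None):
    Rc,e=cam(s,P); d=rays(s,uv)@Rc.T; return e+d*((zp-e[2])/d[:,2])[:,None]
def proj(s,X,P=None):
    Rc,e=cam(s,P); K=np.array([[s['fx'],0,s['cx']],[0,s['fy'],s['cy']],[0,0,1.]])
    X=(np.array(X,float).reshape(-1,3)-e)@Rc
    return cv2.projectPoints(X.reshape(-1,1,3),np.zeros(3),np.zeros(3),K,np.array(s['dist_coeffs'],float))[0][:,0]
def save(s,n): cv2.imwrite('pics/'+n+'.png',s['img'][:,:,::-1])
def nf(x): return np.round(np.array(x),1).tolist()
E
python3 - <<'E'
from h import *
print(status.get_state(), env.tip_extent)
for c in ['side','top','wrist']:
    s=snapshot(c); save(s,c+'0'); print(c,s.get('eye'),s['fx'])
    for t in ['trip_box','stage','rest','coupon','spare_coupon','angle_offcut_1','gas_cup','nut','magnet_square','tube_offcut']:
        print(t,[(nf(d['location']),round(d['confidence'],2)) for d in nets.look_for(c,t)[:4]])
    for t in ['test_button_top','trip_lever_grip','trip_lever_hinge','pad_face','slope_mark','coupon','trip_box','stage','rest']:
        print('pt',t,[(nf(d['location']),round(d['confidence'],2)) for d in nets.spot_point(c,t)[:3]])
E
```

```text
pics
{'t': 0.0, 'joints': array([ 1.04669468e+00,  1.81547912e-01,  1.60797512e+00, -9.83673066e-06,
        1.35378381e+00, -2.06306548e-01]), 'dq': array([-0.00010534, -0.00039777, -0.00056158,  0.00037256, -0.00068122,
       -0.00123134]), 'joint_efforts': array([-6.80486719e-04, -4.33886969e+01, -3.41844070e+01,  7.00936932e-02,
        3.88065807e-02, -1.89897473e-04]), 'eef_pos': array([179.41470006, 545.78424676, 259.82212815]), 'ee_rot': array([-1.77150125,  1.56908211, -2.08929422]), 'contact_force': array([ 0.00361769,  1.1245038 , -0.06181509]), 'wrist_torque': array([ 0.01017083,  0.01066111, -0.01205681]), 'width': 1.0022958572589975} 22.0
side [ 322.84394453 -896.35750816  941.75306832] 419.00841390047026
trip_box [([252.2, 178.3], 0.7)]
stage [([279.4, 220.7], 0.75)]
rest [([295.6, 274.6], 0.86)]
coupon [([398.4, 343.7], 0.85), ([292.8, 260.0], 0.84), ([274.0, 316.5], 0.77), ([265.4, 393.5], 0.57)]
spare_coupon []
angle_offcut_1 [([295.0, 260.5], 0.68), ([341.6, 244.5], 0.64)]
gas_cup [([328.7, 316.7], 0.57), ([223.6, 266.2], 0.33)]
nut [([323.0, 218.3], 0.42)]
magnet
[... 1118 characters left out ...]
ip_lever_hinge [([206.0, 223.5], 0.58), ([367.9, 204.8], 0.29)]
pt pad_face [([269.8, 214.5], 0.54)]
pt slope_mark [([267.9, 204.5], 0.72)]
pt coupon [([408.8, 262.6], 0.95), ([265.8, 254.7], 0.9), ([354.0, 241.7], 0.71)]
pt trip_box [([205.5, 219.8], 0.76), ([223.5, 186.0], 0.37)]
pt stage [([270.2, 212.2], 0.67), ([205.6, 220.2], 0.64)]
pt rest [([315.8, 216.2], 0.54), ([205.6, 223.1], 0.54)]
wrist None 360.27554978916174
trip_box []
stage []
rest []
coupon []
spare_coupon []
angle_offcut_1 []
gas_cup []
nut []
magnet_square []
tube_offcut []
pt test_button_top []
pt trip_lever_grip []
pt trip_lever_hinge []
pt pad_face []
pt slope_mark []
pt coupon []
pt trip_box []
pt stage []
pt rest []
```

View pics/top0.png

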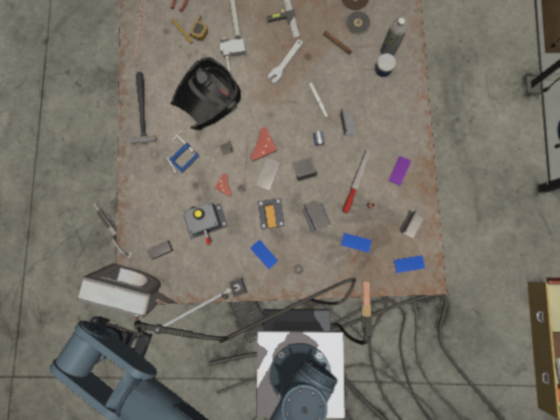

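View pics/side0.png

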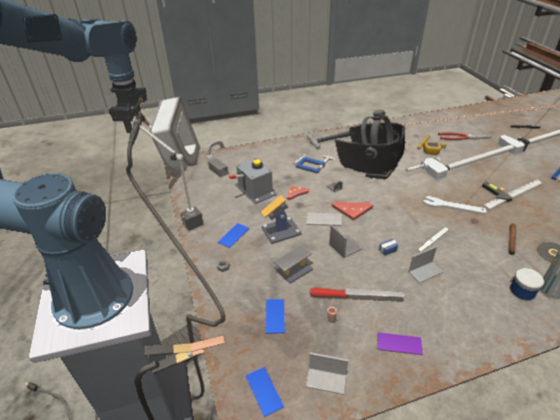

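Run:
```python
from h import *
s=snapshot('top')
P={'button':(199,214),'box':(210,220),'grip':(207.6,239),'pad':(271,214),'coupon':(316,214),'lampbase':(238,287),'lamp':(118,290),'rod':(200,312),'angle':(306,169),'tube':(159,250),'magnet':(224,186),'nut':(298,269),'hose':(290,297),'mark':(268,204.5)}
for k,v in P.items(): print(k,nf(w_depth(s,[v])[0]))
c=s['img'][150:300,140:370]; cv2.imwrite('pics/topc.png',cv2.resize(c,None,fx=3.4,fy=3.4,interpolation=cv2.INTER_CUBIC)[:,:,::-1])
s=snapshot('side'); c=s['img'][140:290,190:370]; cv2.imwrite('pics/sidec.png',cv2.resize(c,None,fx=4,fy=4,interpolation=cv2.INTER_CUBIC)[:,:,::-1])
np.save('side.npy',s,allow_pickle=True)
```

```text
button -1078.6
box -1222.5
grip -1179.9
pad -1840.3
coupon -2464.5
lampbase -1515.3
lamp -144.3
rod -1892.0
angle 379.3
tube -691.4
magnet -1486.1
nut -2302.9
hose -2178.1
mark -1994.7
```

View pics/topc.png

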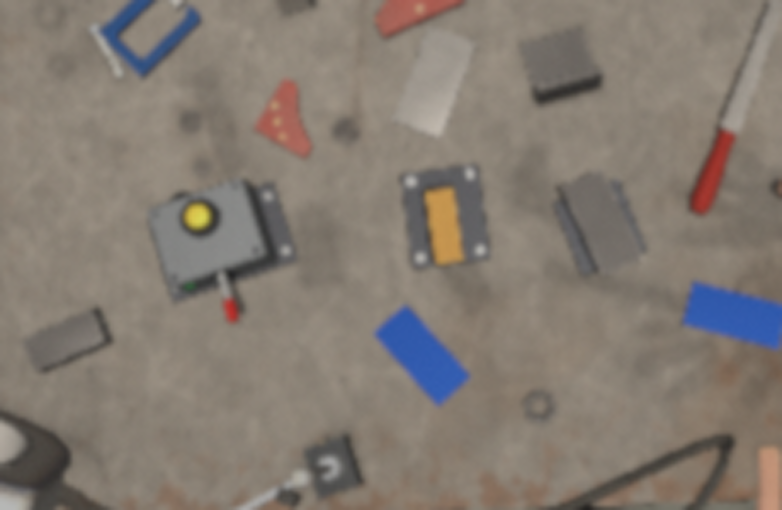

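View pics/sidec.png

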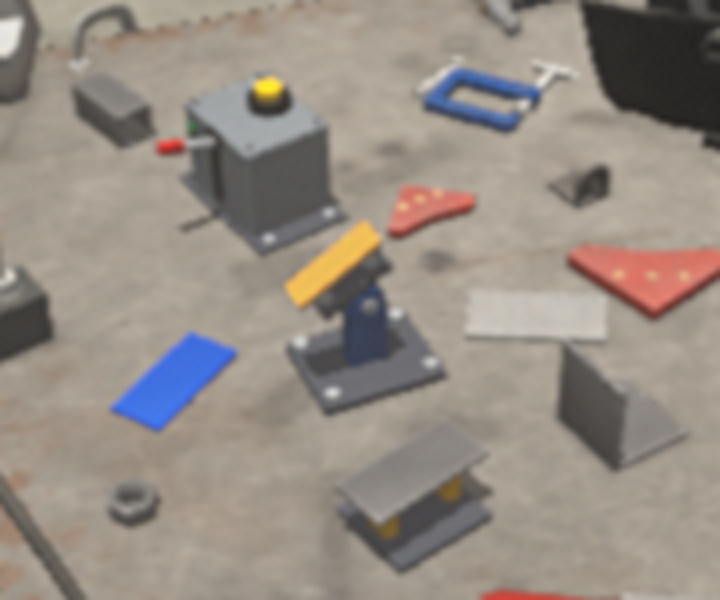

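Run:
```python
import numpy as np
t=open('h.py').read()
t=t.replace("uv=np.array(uv,float).reshape(-1,2); i=","uv=np.array(uv,float).reshape(-1,2); i=").replace("z=s['range_z'][i[:,1].clip(0,419),i[:,0].clip(0,559)]","z=np.asarray(s['range_z']).reshape(420,560)[i[:,1].clip(0,419),i[:,0].clip(0,559)]")
open('h.py','w').write(t)
from h import *
s=snapshot('top'); print(s['range_z'].shape,s['rotation'],s['dist_coeffs'])
np.save('top.npy',s,allow_pickle=True)
P={'button':(199,214),'box':(210,220),'grip':(207.6,239),'pad':(271,214),'coupon':(316,214),'lampbase':(238,287),'lamp':(118,290),'rod':(200,312),'angle':(306,169),'tube':(159,250),'magnet':(224,186),'nut':(298,269),'hose':(290,297),'mark':(268,204.5)}
for k,v in P.items(): print(k,nf(w_depth(s,[v])))
```

```text
(420, 560) [-3.00239909  0.01645288 -1.56676544] [0.02429224 0.         0.         0.         0.        ]
button [-1078.0, -1411.7, 142.3]
box [-1217.9, -1551.5, 2.4]
grip [-1183.7, -1517.3, 36.7]
pad [-1843.3, -2176.9, -622.9]
coupon [-2461.9, -2795.6, -1241.6]
lampbase [-1512.1, -1845.7, -291.8]
lamp [-145.0, -478.7, 1075.3]
rod [-1876.9, -2210.5, -656.5]
angle [-2482.9, -2816.6, -1262.6]
tube [-695.4, -1029.0, 524.9]
magnet [-1495.2, -1828.9, -274.9]
nut [-2286.3, -2619.9, -1066.0]
hose [-2176.5, -2510.1, -956.1]
mark [-1990.1, -2323.7, -769.8]
```

```bash
sed -i "s/return np.array(s\['rotation'\]),np/return R.from_euler('xyz',s['rotation']).as_matrix(),np/" h.py
python3 - <<'E'
from h import *
s=np.load('top.npy',allow_pickle=True).item()
P={'button':(199,214),'box':(210,220),'grip':(207.6,239),'pad':(271,214),'coupon':(316,214),'lampbase':(238,287),'lamp':(118,290),'rod':(200,312),'angle':(306,169),'tube':(159,250),'magnet':(224,186),'nut':(298,269),'hose':(290,297),'mark':(268,204.5),'table':(330,150)}
for k,v in P.items(): print(k,nf(w_depth(s,[v])))
# box top
X,uv=cloud(s,np.ones((420,560),bool))
def reg(u0,u1,v0,v1,z0,z1):
    m=(uv[:,0]>u0)&(uv[:,0]<u1)&(uv[:,1]>v0)&(uv[:,1]<v1)&(X[:,2]>z0)&(X[:,2]<z1); return X[m],uv[m]
for n,a in dict(box=(180,235,195,245,90,106),coup=(300,335,195,240,45,65)).items():
    Y,_=reg(*a); r=cv2.minAreaRect(Y[:,:2].astype(np.float32)); print(n,len(Y),r,np.median(Y[:,2]), Y[:,2].std())
im=s['img'][150:300,140:370].astype(int)
m=np.zeros((420,560),bool); g=s['img'].astype(int)
m=(g[:,:,0]>170)&(g[:,:,2]<90)&(g[:,:,1]>100); m[:195]=0;m[235:]=0;m[:,:255]=0;m[:,290:]=0
Y,_=cloud(s,m); c=Y.mean(0); U,S,V=np.linalg.svd(Y-c); print('pad',len(Y),c,S/np.sqrt(len(Y)),V)
print(cv2.minAreaRect(Y[:,:2].astype(np.float32)))
E
```

```text
button [[574.7, 364.7, 124.0]]
box [[556.0, 329.1, 100.0]]
grip [[486.9, 336.4, 97.2]]
pad [[574.8, 105.8, 127.3]]
coupon [[585.3, -60.2, 50.8]]
lampbase [[315.0, 225.8, 71.1]]
lamp [[312.0, 589.6, 248.7]]
rod [[143.9, 530.4, -750.4]]
angle [[770.4, -25.6, 1.7]]
tube [[449.5, 529.7, 37.0]]
magnet [[699.8, 294.6, 12.8]]
nut [[380.5, 6.6, 4.8]]
hose [[275.9, 36.9, 1.1]]
mark [[627.1, 122.4, 12.6]]
table [[849.2, -121.4, -4.8]]
box 645 ((536.2349853515625, 357.41259765625), (145.46084594726562, 110.01495361328125), 18.89688491821289) 100.15836257042724 3.204205828908696
coup 388 ((579.4769287109375, -61.54655456542969), (109.67285919189453, 50.05811309814453), 23.409242630004883) 53.23216288342644 3.307616102960212
pad 141 [568.22750245 108.47439246 121.69123549] [23.16589272  7.22430271  2.98813608] [[-0.83940029 -0.10864698 -0.53254388]
 [ 0.15102577 -0.98785535 -0.03651075]
 [ 0.52210954  0.11107498 -0.84561456]]
((567.5027465820312, 108.23092651367188), (67.61405944824219, 25.069583892822266), 7.381235599517822)
```

Run:
```python
from h import *
s=np.load('top.npy',allow_pickle=True).item()
X,uv=cloud(s,np.ones((420,560),bool))
m=(X[:,2]>30)&(X[:,0]>150)&(X[:,0]<480)&(X[:,1]>100)&(X[:,1]<800)
Y=X[m]
for x0 in range(150,480,30):
  print(x0,[ (int(Y[k,2].max()) if (k:=((Y[:,0]>=x0)&(Y[:,0]<x0+30)&(Y[:,1]>=y0)&(Y[:,1]<y0+30))).any() else 0) for y0 in range(100,790,30)])
s=np.load('side.npy',allow_pickle=True).item()
X,uv=cloud(s,np.ones((420,560),bool))
m=(X[:,2]>30)&(X[:,0]>150)&(X[:,0]<480)&(X[:,1]>100)&(X[:,1]<800)
Y=X[m];print('side')
for x0 in range(150,480,30):
  print(x0,[ (int(Y[k,2].max()) if (k:=((Y[:,0]>=x0)&(Y[:,0]<x0+30)&(Y[:,1]>=y0)&(Y[:,1]<y0+30))).any() else 0) for y0 in range(100,790,30)])
p,Rt=pose(); print(p,Rt)
```

```text
150 [0, 0, 194, 212, 295, 311, 315, 313, 311, 627, 626, 619, 351, 589, 595, 596, 596, 0, 0, 0, 0, 0, 0]
180 [170, 186, 205, 206, 0, 0, 314, 316, 316, 312, 608, 619, 614, 606, 596, 595, 580, 0, 0, 0, 0, 0, 0]
210 [172, 175, 0, 0, 0, 0, 0, 0, 292, 298, 300, 305, 610, 605, 600, 587, 351, 352, 0, 0, 0, 0, 0]
240 [0, 0, 0, 0, 0, 0, 283, 290, 294, 0, 0, 0, 0, 586, 594, 579, 242, 346, 248, 239, 0, 0, 0]
270 [0, 0, 0, 59, 287, 283, 285, 284, 0, 0, 0, 0, 239, 247, 253, 249, 252, 252, 251, 258, 255, 0, 0]
300 [0, 0, 0, 62, 284, 282, 0, 0, 0, 0, 0, 0, 231, 250, 253, 255, 259, 258, 259, 261, 258, 0, 0]
330 [0, 0, 0, 57, 60, 61, 0, 0, 0, 0, 0, 0, 0, 121, 153, 207, 256, 262, 265, 265, 258, 0, 0]
360 [0, 0, 0, 0, 0, 0, 0, 0, 0, 0, 0, 0, 0, 0, 0, 48, 69, 70, 188, 228, 212, 0, 0]
390 [0, 0, 0, 0, 0, 0, 0, 0, 0, 0, 0, 0, 0, 0, 0, 46, 0, 0, 0, 59, 65, 0, 0]
420 [0, 0, 0, 0, 0, 0, 0, 0, 0, 0, 0, 0, 40, 45, 46, 48, 0, 0, 58, 53, 0, 0, 0]
450 [0, 0, 0, 0, 0, 0, 0, 107, 103, 0, 0, 0, 0, 47, 50, 43, 0, 0, 50, 60, 46, 0, 0]
side
150 [0, 0, 196, 214, 299, 309, 310, 310, 309, 622, 622, 615, 346, 502, 591, 590,
[... 431 characters left out ...]
0, 0, 279, 281, 277, 0, 0, 0, 0, 0, 0, 226, 247, 250, 252, 254, 253, 251, 252, 252, 0, 0]
330 [0, 0, 0, 58, 56, 54, 0, 0, 0, 0, 0, 0, 0, 123, 155, 216, 248, 258, 256, 259, 251, 0, 0]
360 [0, 0, 0, 0, 0, 0, 0, 0, 0, 0, 0, 0, 0, 0, 0, 67, 64, 65, 188, 241, 233, 0, 0]
390 [0, 0, 0, 0, 0, 0, 0, 0, 0, 0, 0, 0, 0, 0, 0, 38, 0, 0, 34, 79, 64, 0, 0]
420 [0, 0, 0, 0, 0, 0, 0, 0, 0, 0, 0, 0, 34, 44, 43, 41, 0, 0, 57, 0, 0, 0, 0]
450 [0, 0, 0, 0, 0, 0, 0, 106, 99, 0, 0, 0, 41, 43, 43, 41, 0, 0, 53, 53, 0, 0, 0]
[179.68302714 546.24237746 260.74331373] [[ 2.53399465e-05  3.12507494e-01  9.49915294e-01]
 [ 4.64494076e-05  9.49915293e-01 -3.12507495e-01]
 [-9.99999999e-01  5.20419259e-05  9.55501470e-06]]
```

Emit:
play_rows(
  targets=[
    [8.8,[-5,0,0],0],
    [8.8,[-10,0,0],0],
    [8.8,[-15,0,0],0],
    [8.8,[-15,0,0],0],
  ],
)

```text
t: 3.55
eef_pos: [180.7, 548.3, 419.7]
ee_rot: [1.37, 1.557, 1.052]
contact_force: [1.0, 0.7, 0.1]
width: 1.003
```

Run:
```python
from h import *
P=pose(); s=snapshot('wrist'); print(np.array(s['hand_eye']).round(3)); p,Rt=P
for q in [(575,365,300),(560,300,300)]:
  print(P[0], 'shift cm', (Rt.T@(np.array(q)-p)/10).round(2))
```

```text
[[-1.00000e-03 -3.12000e-01  9.50000e-01 -1.25271e+02]
 [ 1.00000e+00 -1.00000e-03  0.00000e+00 -3.90000e-02]
 [ 1.00000e-03  9.50000e-01  3.12000e-01 -8.19960e+01]
 [ 0.00000e+00  0.00000e+00  0.00000e+00  1.00000e+00]]
[180.71671    548.25809979 419.67856888] shift cm [12.02 -5.26 43.15]
[180.71671    548.25809979 419.67856888] shift cm [ 11.93 -11.9   43.75]
```

Emit:
play_rows(
  targets=[
    [0,[0,-1.5,4.7],-4],
    [0,[0,-2.7,9.4],-8],
    [0,[0,-3.9,14.1],-12],
    [0,[0,-5.1,18.8],-16],
    [0,[0,-6.3,23.5],-20],
    [0,[0,-7.5,28.2],-24],
    [0,[1,-8.7,32.9],-28],
    [0,[4,-10.1,37],-32],
    [0,[8,-10.1,39],-32],
    [0,[12,-10.1,39],-32],
    [0,[12,-10.1,39],-32],
  ],
)

```text
t: 4.7
eef_pos: [515.4, 326.1, 282.0]
ee_rot: [-3.015, 1.556, -2.776]
contact_force: [-0.8, 0.1, -0.7]
width: 0.022
```

Run:
```python
from h import *
import pickle
P=pose(); s=snapshot('wrist'); save(s,'w1'); pickle.dump((s,P),open('w1.pkl','wb')); print(P)
for t in ['test_button_top','trip_lever_grip','trip_lever_hinge','trip_box','pad_face']:
    d=nets.spot_point('wrist',t)[:2]; print(t,[(nf(a['location']),round(a['confidence'],2),nf(w_depth(s,[a['location']],P))) for a in d])
```

```text
(array([515.42028182, 326.1387734 , 282.03887721]), array([[-0.01388963, -0.2367571 ,  0.97146959],
       [-0.00532187,  0.97156705,  0.23670476],
       [-0.99988937, -0.0018823 , -0.01475469]]))
test_button_top [([311.7, 270.1], 0.75, [[501.0, 336.5, 279.4]])]
trip_lever_grip [([299.8, 147.4], 0.8, [[478.1, 335.5, 104.4]]), ([302.4, 211.7], 0.45, [[533.9, 352.7, 101.5]])]
trip_lever_hinge [([303.4, 209.5], 0.59, [[531.9, 353.1, 100.8]])]
trip_box [([301.1, 209.1], 0.94, [[531.8, 350.9, 101.3]]), ([91.1, 300.7], 0.65, [[747.0, 131.6, 5.7]])]
pad_face [([10.6, 189.2], 0.95, [[566.3, 106.4, 121.9]])]
```

View pics/w1.png

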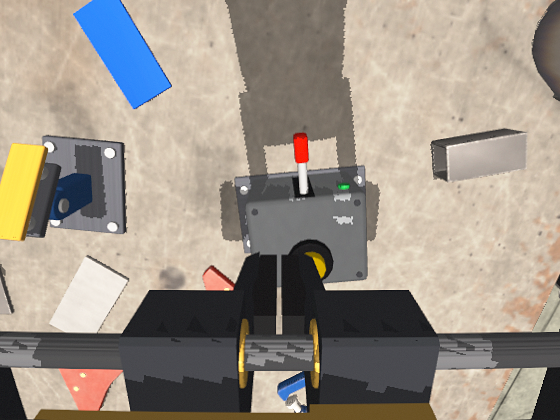

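Run:
```python
from h import *
import pickle
s,P=pickle.load(open('w1.pkl','rb'))
X,uv=cloud(s,np.ones((420,560),bool),P)
m=(abs(X[:,2]-100)<6)&(X[:,1]>260)&(X[:,0]>500)&(X[:,0]<640)&(X[:,1]<440)
Y=X[m]; print(len(Y),np.median(Y[:,2]),Y[:,2].std()); r=cv2.minAreaRect(Y[:,:2].astype(np.float32)); print(r); print(cv2.boxPoints(r))
g=s['img'].astype(int)
red=(g[:,:,0]>180)&(g[:,:,1]<60)&(g[:,:,2]<70); red[180:]=0
Y,q=cloud(s,red,P); print('red',len(Y),np.median(Y,0),q.min(0),q.max(0)); c=Y.mean(0);print(np.linalg.svd(Y-c)[2][0])
yel=(g[:,:,0]>150)&(g[:,:,1]>120)&(g[:,:,2]<60); yel[:230]=0; yel[300:]=0; yel[:,:280]=0
Y,q=cloud(s,yel,P); print('yel',len(Y),np.median(Y,0),q.min(0),q.max(0))
t=np.load('top.npy',allow_pickle=True).item(); g=t['img'].astype(int)
yel=(g[:,:,0]>150)&(g[:,:,1]>130)&(g[:,:,2]<80); yel[:195]=0; yel[230:]=0; yel[:,:180]=0; yel[:,225:]=0
Y,q=cloud(t,yel); print('yel',len(Y),np.median(Y,0),q.mean(0)); print(w_plane(t,[q.mean(0)],122))
t=np.load('side.npy',allow_pickle=True).item(); g=t['img'].astype(int)
yel=(g[:,:,0]>150)&(g[:,:,1]>130)&(g[:,:,2]<80); yel[:150]=0; yel[175:]=0; yel[:,:240]=0; yel[:,275:]=0
Y,q=cloud(t,yel); print('yel',len(Y),np.median(Y,0),Y.max(0),Y.min(0));
```

```text
7737 101.04202061447597 1.3006039360667723
((551.739990234375, 362.150390625), (110.64734649658203, 110.7076644897461), 18.759641647338867)
[[481.55362 396.77158]
 [517.15704 291.94516]
 [621.9264  327.5292 ]
 [586.32294 432.35562]]
red 319 [479.62478212 336.93543756 103.35806875] [294 137] [307 162]
[ 0.90722463  0.31695996 -0.27654991]
yel 143 [571.44152131 377.29105398 124.02220564] [313 257] [325 277]
yel 29 [578.755916   371.87795989 122.68637171] [197.34482759 212.89655172]
[[579.01300021 371.23181116 122.        ]]
yel 22 [576.07187019 366.08884522 119.90983996] [589.76170882 377.36081353 124.9463477 ] [565.87498187 357.87790093 111.79292286]
```

```bash
cat >> h.py <<'E'
def sh(q,p,Rt): return (Rt.T@(np.array(q,float)-p)/10).round(2)
E
python3 - <<'E'
from h import *
s=status.get_state(); print(s['t'],s['eef_pos'],s['ee_rot'],s['dq'].round(3)); p,Rt=pose()
print(Rt.round(3))
print(sh((577.5,370,160),p,Rt))
E
```

```text
5.0 [519.19200313 329.36046856 293.63506149] [0.13643779 1.56628749 0.37815869] [ 0.001 -0.001  0.008  0.001 -0.004  0.001]
[[ 0.004 -0.239  0.971]
 [ 0.002  0.971  0.239]
 [-1.     0.001  0.004]]
[13.39  2.54  6.57]
```

Emit:
play_rows(
  targets=[
    [0,[0,1.3,3.3],-2],
    [0,[3,2.63,6.71],-5],
    [0,[7.5,2.63,6.71],-5],
    [0,[11,2.63,6.71],-5],
    [0,[13,2.63,6.71],-5],
    [0,[13,2.63,6.71],-5],
    [0,[13,2.63,6.71],-5],
  ],
)

```text
t: 5.7
eef_pos: [578.1, 370.7, 162.7]
ee_rot: [0.053, 1.568, 0.382]
contact_force: [1.0, -0.7, 0.4]
width: 0.004
```

Run:
```python
from h import *
import pickle
P=pose(); s=snapshot('wrist'); save(s,'w2'); pickle.dump((s,P),open('w2.pkl','wb')); print(P[0])
s=snapshot('side'); c=s['img'][120:230,190:330]; cv2.imwrite('pics/s2.png',cv2.resize(c,None,fx=5,fy=5,interpolation=cv2.INTER_CUBIC)[:,:,::-1])
```

```text
[578.13257474 370.65893674 162.67035031]
```

View pics/w2.png

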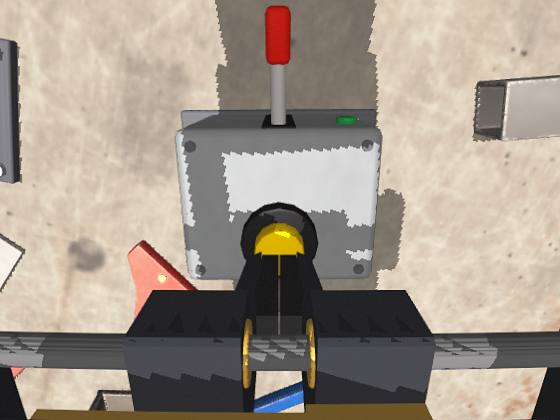

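View pics/s2.png

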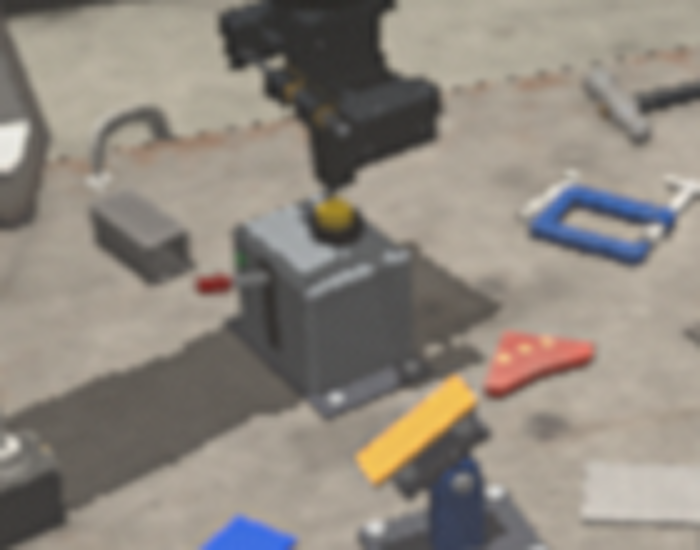

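Run:
```python
from h import *
import pickle
s,P=pickle.load(open('w2.pkl','rb'))
g=s['img'].astype(int)
yel=(g[:,:,0]>110)&(g[:,:,1]>90)&(g[:,:,2]<60); yel[:215]=0; yel[258:]=0; yel[:,:250]=0;yel[:,310:]=0
Y,q=cloud(s,yel,P); print(len(Y),np.median(Y[:,2]))
W=w_plane(s,q,np.median(Y[:,2]),P)
n,u=np.unique(q[:,1],return_counts=True); print([(r,q[q[:,1]==r,0].min(),q[q[:,1]==r,0].max()) for r in n[::4]])
h=cv2.convexHull(q.astype(np.int32))[:,0]; 
W=w_plane(s,h,np.median(Y[:,2]),P); 
from scipy.optimize import least_squares
k=h[:,1]<248; f=least_squares(lambda c:np.hypot(W[k,0]-c[0],W[k,1]-c[1])-13,[577,370],loss='soft_l1'); print(f.x,f.fun.round(1))
red=(g[:,:,0]>150)&(g[:,:,1]<60)&(g[:,:,2]<70); red[80:]=0
Y,q=cloud(s,red,P); print('red',np.median(Y,0),Y.min(0),Y.max(0))
```

```text
1272 123.75496220531522
[(np.int64(223), np.int64(277), np.int64(284)), (np.int64(227), np.int64(266), np.int64(293)), (np.int64(231), np.int64(261), np.int64(297)), (np.int64(235), np.int64(258), np.int64(300)), (np.int64(239), np.int64(256), np.int64(301)), (np.int64(243), np.int64(255), np.int64(302)), (np.int64(247), np.int64(255), np.int64(302)), (np.int64(251), np.int64(255), np.int64(303)), (np.int64(255), np.int64(261), np.int64(296))]
[574.09969245 369.71777911] [-0.8 -0.5 -0.4 -0.1  0.2  0.4  0.6  0.2  0.2 -0.2 -0.4 -0.5 -0.9]
red [479.16348302 336.7966671  103.58857581] [467.23847051 328.84151604  98.94627932] [491.69168975 345.10228724 107.62746818]
```

Emit:
play_rows(
  targets=[
    [0,[0.8,0,-0.35],0],
    [0,[1.4,0,-0.35],0],
    [0,[1.8,0,-0.35],0],
    [0,[2.1,0,-0.35],0],
    [0,[2.4,0,-0.35],0],
    [0,[2.4,0,-0.35],0],
    [0,[2.4,0,-0.35],0],
  ],
)

```text
t: 6.5
eef_pos: [574.2, 368.9, 138.3]
ee_rot: [-0.243, 1.571, 0.085]
contact_force: [-4.9, -1.2, 10.5]
width: 0.005
```

Run:
```python
from h import *
s=status.get_state(); print(s['eef_pos'],s['contact_force'])
s=snapshot('wrist'); save(s,'w3')
```

```text
[574.17021593 368.91694411 138.3392019 ] [-4.85767624 -1.16946611 10.50839485]
```

View pics/w3.png

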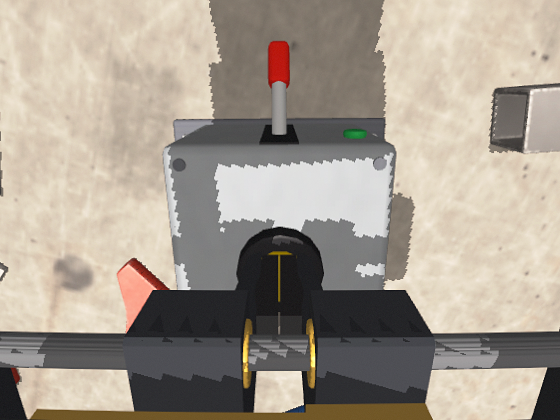

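Emit:
play_rows(
  targets=[
    [0,[-2,0,0],0],
    [0,[-5,0,0],0],
    [5,[-5,0,-4.5],0],
    [5,[-4,0,-9],0],
    [5,[0,0,-9.75],0],
    [5,[2,0,-9.75],0],
    [5,[2,0,-9.75],0],
    [5,[2,0,-9.75],0],
  ],
)

```text
t: 7.35
eef_pos: [482.2, 337.5, 117.0]
ee_rot: [-2.881, 1.571, -2.553]
contact_force: [-0.8, 0.4, -0.4]
width: 0.528
```

Run:
```python
from h import *
P=pose(); s=snapshot('wrist'); save(s,'w4'); print(P[0],P[1].round(3))
g=s['img'].astype(int)
red=(g[:,:,0]>130)&(g[:,:,1]<60)&(g[:,:,2]<70)
n,l,st,c=cv2.connectedComponentsWithStats(red.astype(np.uint8))
for i in range(1,n):
  if st[i,4]>100:
    Y,q=cloud(s,l==i,P); print(st[i],np.median(Y,0),Y.min(0),Y.max(0))
```

```text
[482.17111905 337.49070076 116.95059481] [[-0.    -0.322  0.947]
 [-0.     0.947  0.322]
 [-1.    -0.    -0.   ]]
[269 217  20  43 838] [483.97229225 338.30029166  51.77954546] [473.00520826 330.414298    42.79193025] [498.24221839 347.6752827   58.25070827]
```

View pics/w4.png

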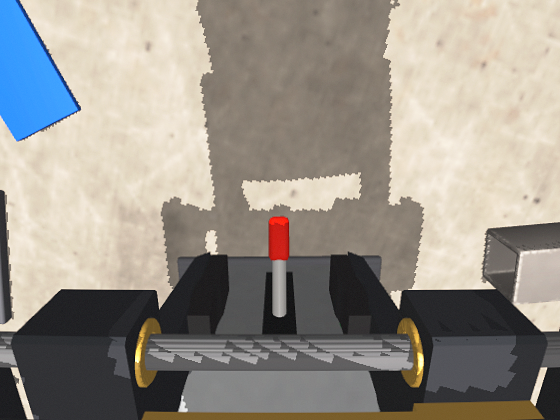

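Emit:
play_rows(
  targets=[
    [5,[3,0,0],0],
    [5,[5,0,0],0],
    [5,[6.1,0,0],0],
    [5,[6.1,0,0],0],
    [0.5,[6.1,0,0],0],
    [0.5,[6.1,0,0],0],
    [0.5,[6.1,0,0],0],
    [0.5,[6.1,0,0],0],
    [0.5,[6.1,0,0],0],
  ],
)

```text
t: 8.3
eef_pos: [482.1, 337.5, 56.2]
ee_rot: [0.038, 1.57, 0.366]
contact_force: [-0.6, -0.4, 0.7]
width: 0.134
```

Emit:
play_rows(
  targets=[
    [0.5,[-0.6,0,-0.35],0],
    [0.5,[-1.28,0,-0.62],0],
    [0.5,[-2,0,-0.85],0],
    [0.5,[-2.65,0,-0.97],0],
    [0.5,[-3.2,0,-1.05],0],
    [0.5,[-3.7,0,-1.05],0],
    [0.5,[-4.2,0,-1.0],0],
    [0.5,[-4.8,0,-0.97],0],
    [0.5,[-5.2,0,-0.9],0],
    [0.5,[-5.2,0,-0.9],0],
  ],
)

```text
t: 9.3
eef_pos: [472.7, 334.3, 107.9]
ee_rot: [-3.024, 1.569, -2.696]
contact_force: [-3.9, -2.1, -1.3]
width: 0.131
```

Emit:
play_rows(
  targets=[
    [3,[0,0,0],0],
    [4,[0,0,0],0],
    [5,[0,0,0],0],
    [5,[0,0,0],0],
    [5,[-3,0,0],0],
    [5,[-7,0,0],0],
    [5,[-9,0,0],0],
    [5,[-9,0,0],0],
  ],
)

```text
t: 10.1
eef_pos: [475.6, 335.6, 201.7]
ee_rot: [0.09, 1.563, 0.418]
contact_force: [0.6, -0.1, -0.2]
width: 0.568
```

Run:
```python
from h import *
P=pose(); s=snapshot('wrist'); save(s,'w5'); print(P[0],P[1].round(3))
g=s['img'].astype(int)
red=(g[:,:,0]>130)&(g[:,:,1]<60)&(g[:,:,2]<70)
n,l,st,c=cv2.connectedComponentsWithStats(red.astype(np.uint8))
for i in range(1,n):
  if st[i,4]>100:
    Y,q=cloud(s,l==i,P); print(st[i],np.median(Y,0),Y.min(0),Y.max(0))
```

```text
[475.56045519 335.58624785 201.68748893] [[ 0.007 -0.322  0.947]
 [ 0.003  0.947  0.322]
 [-1.     0.001  0.008]]
[269 198  18  37 618] [476.47443735 335.98447707 103.16047507] [465.2499628 327.6966658  98.4379814] [492.11557777 345.00079505 107.27175359]
```

View pics/w5.png

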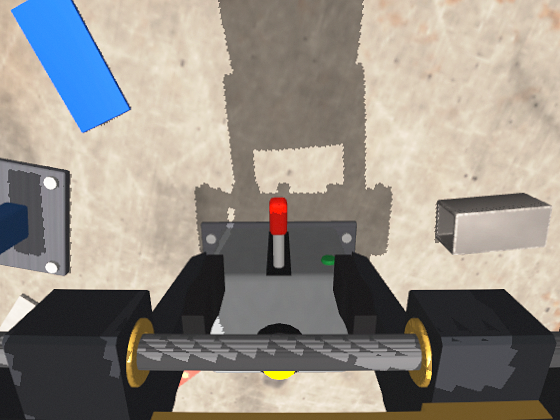

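Emit:
play_rows(
  targets=[
    [8.5,[-4,-1,0],0],
    [8.5,[-8,-4,-0.5],0],
    [8.5,[-11,-8,-2],0],
    [8.5,[-12,-13,-3.5],0],
    [8.5,[-12,-18,-5],0],
    [8.5,[-12,-23,-6.5],0],
    [8.5,[-12,-27.5,-8],0],
    [8.5,[-12,-30,-8.4],0],
    [8.5,[-12,-30,-8.4],0],
    [8.5,[-12,-30,-8.4],0],
    [8.5,[-12,-30,-8.4],0],
  ],
)

```text
t: 11.25
eef_pos: [490.1, 24.4, 316.6]
ee_rot: [2.4, 1.569, 2.729]
contact_force: [-0.2, 0.1, 0.2]
width: 0.963
```

Run:
```python
from h import *
import pickle
P=pose(); s=snapshot('wrist'); save(s,'w6'); pickle.dump((s,P),open('w6.pkl','wb'));print(P[0],P[1].round(3))
for t in ['pad_face','coupon','rest','slope_mark','stage']:
    d=nets.spot_point('wrist',t)[:2]; print(t,[(nf(a['location']),round(a['confidence'],2),nf(w_depth(s,[a['location']],P))) for a in d])
```

```text
[490.07835928  24.39239828 316.62827648] [[-0.002 -0.323  0.946]
 [ 0.001  0.946  0.323]
 [-1.     0.001 -0.001]]
pad_face [([329.3, 273.4], 0.58, [[566.3, 104.9, 120.7]])]
coupon [([380.7, 143.6], 0.97, [[436.1, 137.8, 6.2]]), ([180.9, 213.3], 0.8, [[580.8, -62.3, 53.7]])]
rest [([188.8, 195.4], 0.87, [[556.7, -58.9, 54.6]])]
slope_mark [([319.4, 309.2], 0.75, [[597.3, 103.9, 139.7]])]
stage [([318.1, 245.8], 0.76, [[559.0, 95.0, 77.0]])]
```

View pics/w6.png

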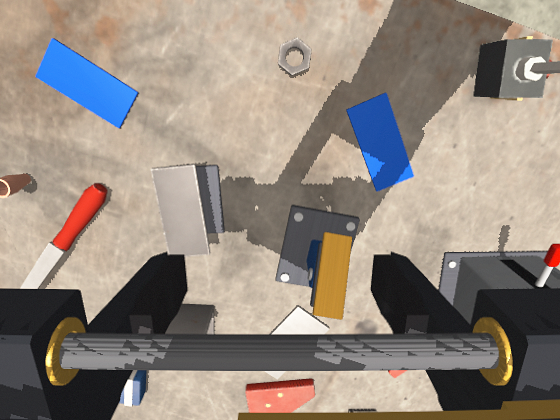

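Run:
```python
from h import *
import pickle
s,P=pickle.load(open('w6.pkl','rb'))
X,uv=cloud(s,np.ones((420,560),bool),P)
m=(abs(X[:,2]-53)<9)&(abs(X[:,0]-580)<80)&(abs(X[:,1]+61)<50)&(uv[:,1]<256)
Y=X[m]; r=cv2.minAreaRect(Y[:,:2].astype(np.float32)); print(len(Y),r,np.median(Y[:,2]),Y[:,2].std()); print(cv2.boxPoints(r))
g=s['img'].astype(int)
pm=(g[:,:,0]>140)&(g[:,:,1]>90)&(g[:,:,2]<70)&(g[:,:,0]>g[:,:,1]+20); pm[:220]=0;pm[325:]=0;pm[:,:305]=0;pm[:,365:]=0
pm=cv2.erode(pm.astype(np.uint8),np.ones((3,3)))>0
Y,q=cloud(s,pm,P); print(len(Y))
for it in range(3):
  c=Y.mean(0); V=np.linalg.svd(Y-c)[2]; d=(Y-c)@V[2]; Y=Y[abs(d)<3*max(d.std(),.5)]
n=V[2]*np.sign(V[2][2]); print('c',c,'n',n,'slope',np.arccos(n[2]),'dirx',np.degrees(np.arctan2(-n[1],-n[0])),'std',d.std())
ex=V[0]*np.sign(V[0][0]); print('long axis',ex,'yaw',np.degrees(np.arctan2(ex[1],ex[0])))
# minarea rect in the plane
ey=np.cross(n,ex); ab=np.c_[(Y-c)@ex,(Y-c)@ey]; r=cv2.minAreaRect(ab.astype(np.float32)); print(r); print('centre', c+ex*r[0][0]+ey*r[0][1])
```

```text
3853 ((580.3102416992188, -62.41883087158203), (109.18034362792969, 49.757476806640625), 24.488584518432617) 54.03925594690463 0.8769780608243054
[[ 520.31824   -62.406364]
 [ 540.94336  -107.68785 ]
 [ 640.30225   -62.431297]
 [ 619.6771    -17.14981 ]]
2123
c [567.14279358 108.71316866 121.25792996] n [-0.51940965 -0.06724314  0.85187557] slope 0.5512403218041186 dirx 7.376524516372639 std 0.7449959366176782
long axis [0.8440711  0.11508723 0.52373553] yaw 7.764274880318357
((-1.1480255126953125, 0.050323486328125), (27.292734146118164, 80.70123291015625), 89.93244171142578)
centre [566.16707244 108.63092002 120.65651626]
```

Emit:
play_rows(
  targets=[
    [8.5,[3,-3.5,2],-3],
    [8.5,[7,-7.5,4],-5.7],
    [8.5,[12,-11.07,5.73],-5.7],
    [8.5,[16.5,-11.07,5.73],-5.7],
    [8.5,[19.5,-11.07,5.73],-5.7],
    [8.5,[20.8,-11.07,5.73],-5.7],
    [8.5,[20.8,-11.07,5.73],-5.7],
    [8.5,[20.8,-11.07,5.73],-5.7],
  ],
)

```text
t: 12.35
eef_pos: [581.5, -62.7, 111.8]
ee_rot: [-0.716, 1.568, -0.288]
contact_force: [-0.4, -1.1, -0.3]
width: 0.963
```

Run:
```python
from h import *
import pickle
P=pose(); s=snapshot('wrist'); save(s,'w7'); pickle.dump((s,P),open('w7.pkl','wb'));print(P[0],P[1].round(3))
X,uv=cloud(s,np.ones((420,560),bool),P)
m=(abs(X[:,2]-53)<5)&(abs(X[:,0]-580)<80)&(abs(X[:,1]+61)<45)
Y=X[m]; r=cv2.minAreaRect(Y[:,:2].astype(np.float32)); print(len(Y),r,np.median(Y[:,2]),Y[:,2].std()); print(cv2.boxPoints(r))
```

```text
[581.49710007 -62.71516596 111.75266091] [[ 0.002 -0.415  0.91 ]
 [-0.001  0.91   0.415]
 [-1.    -0.002  0.002]]
16584 ((581.0321044921875, -62.53997039794922), (110.48686981201172, 50.20103454589844), 24.222593307495117) 54.20327207400629 0.6153677670480978
[[ 520.3541    -62.31477 ]
 [ 540.9507   -108.09602 ]
 [ 641.7101    -62.76517 ]
 [ 621.1135    -16.983917]]
```

View pics/w7.png

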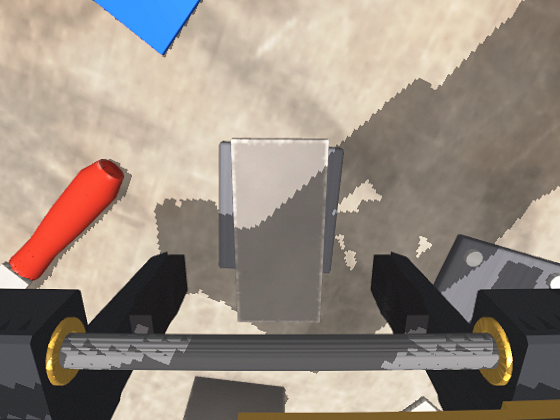

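Emit:
play_rows(
  targets=[
    [8.5,[3,0,0.05],0],
    [8.5,[5.2,0,0.05],0],
    [8.5,[5.6,0,0.05],0],
    [8.5,[5.6,0,0.05],0],
    [3,[5.6,0,0.05],0],
    [3,[5.6,0,0.05],0],
    [3,[5.6,0,0.05],0],
    [3,[5.6,0,0.05],0],
    [3,[5.6,0,0.05],0],
  ],
)

```text
t: 13.3
eef_pos: [581.0, -62.8, 54.1]
ee_rot: [-0.817, 1.57, -0.39]
contact_force: [-1.5, 0.2, 3.3]
width: 0.552
```

Emit:
play_rows(
  targets=[
    [3,[-1,0,0],0],
    [3,[-3,0,0],0],
    [3,[-6,0,0],0],
    [3,[-10,0,0],0],
    [3,[-12,0,0],0],
    [3,[-12,0,0],0],
    [3,[-12,0,0],0],
    [3,[-12,0,0],0],
  ],
)

```text
t: 14.1
eef_pos: [579.5, -62.3, 171.6]
ee_rot: [2.404, 1.567, 2.831]
contact_force: [-0.1, 0.5, -2.6]
width: 0.551
```

```bash
cat >> h.py <<'E'
def coupfit(s,P):
    # points in tool frame between the fingers near the grasp
    X,uv=cloud(s,np.ones((420,560),bool),P); p,Rt=P; T=(X-p)@Rt
    m=(abs(T[:,1])<23)&(abs(T[:,2])<62)&(abs(T[:,0]-3)<38)&(uv[:,1]<332)
    T=T[m]; u=uv[m]; best=None; rng=np.random.default_rng(0)
    for i in range(300):
        a=T[rng.choice(len(T),3,False)]; n=np.cross(a[1]-a[0],a[2]-a[0]); n/=np.linalg.norm(n)+1e-9
        if abs(n[0])<.6: continue
        k=abs((T-a[0])@n)<1.5
        if best is None or k.sum()>best.sum(): best=k
    Y=T[best]; c=Y.mean(0); n=np.linalg.svd(Y-c)[2][2]; n*=-np.sign(n[0])
    tilt=np.arctan2(n[2],-n[0]); side=np.arctan2(n[1],-n[0])
    # along tool z, height of top surface at z=0
    e=np.array([n[2],0,-n[0]]); e/=np.linalg.norm(e) # along slope
    al=Y@e
    x0=c[0]-(n[1]*(0-c[1])+n[2]*(0-c[2]))/n[0]
    print('N',len(Y),'n(tool)',n.round(3),'tilt(rise toward +z tool)',-tilt,'side',side,'top x at z=0:',x0.round(1),'y',Y[:,1].min().round(1),Y[:,1].max().round(1),'along',np.percentile(al,[.2,99.8]).round(1))
    return n,Y
E
python3 - <<'E'
from h import *
import pickle
P=pose(); s=snapshot('wrist'); save(s,'w8'); pickle.dump((s,P),open('w8.pkl','wb'));print(P[0],P[1].round(3)); print(status.get_state()['contact_force'])
coupfit(s,P)
E
```

```text
[579.45103148 -62.28349708 171.64332711] [[-0.003 -0.414  0.91 ]
 [ 0.001  0.91   0.414]
 [-1.     0.002 -0.003]]
[ 0.97681481 -0.15767007 -2.54752349]
N 20051 n(tool) [-1.    -0.002  0.   ] tilt(rise toward +z tool) -0.00011217363229112724 side -0.0019121962267085659 top x at z=0: -0.1 y -23.0 23.0 along [-55.4  15.7]
```

View pics/w8.png

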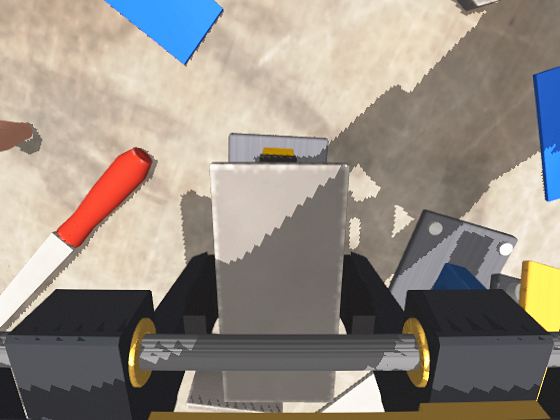

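Run:
```python
from h import *
s=status.get_state(); print(s['joints'].round(3),s['t'])
```

```text
[-0.311  0.294  1.661 -0.     1.191 -2.309] 14.15
```

Emit:
play_rows(
  targets=[
    [3,[-3,0,0],8],
    [3,[-6,2,1],16],
    [3,[-6,5,2.5],24],
    [3,[-6,8.5,4.2],32],
    [3,[-6,12,6],40],
    [3,[-6,15.5,7.7],48],
    [3,[-6,19,9.4],56],
    [3,[-6,22.5,11.2],64],
    [3,[-6,26,12.9],72],
    [3,[-6,29,14.4],80],
    [3,[-6,30.46,15.13],88],
    [3,[-6,30.46,15.13],95.5],
  ],
)

```text
t: 15.35
eef_pos: [590.9, 279.8, 231.3]
ee_rot: [-1.861, 1.567, -3.102]
contact_force: [-1.0, 0.2, -3.1]
width: 0.551
```

Emit:
play_rows(
  targets=[
    [3,[4,0,0],0],
    [3,[8,0,0],0],
    [3,[9.5,0,0],0],
    [3,[9.5,0,0],0],
    [3,[9.5,0,0],0],
  ],
)

```text
t: 15.85
eef_pos: [592.7, 277.3, 139.3]
ee_rot: [1.593, 1.57, 0.353]
contact_force: [0.8, 0.6, -1.8]
width: 0.557
```

Run:
```python
from h import *
import pickle
P=pose(); s=snapshot('wrist'); save(s,'w9'); pickle.dump((s,P),open('w9.pkl','wb'));print(P[0],P[1].round(3)); print(status.get_state()['contact_force'])
coupfit(s,P)
s=snapshot('side'); c=s['img'][120:250,190:350]; cv2.imwrite('pics/s9.png',cv2.resize(c,None,fx=4.5,fy=4.5,interpolation=cv2.INTER_CUBIC)[:,:,::-1])
```

```text
[592.7402751  277.29811101 139.29333261] [[ 0.     0.946  0.325]
 [ 0.     0.325 -0.946]
 [-1.     0.    -0.   ]]
[ 0.11336801 -0.39004845 -1.83615133]
N 20018 n(tool) [-1.    -0.001 -0.   ] tilt(rise toward +z tool) 0.00029046361002338155 side -0.0012011000546333116 top x at z=0: -0.1 y -23.0 23.0 along [-55.3  15.7]
```

View pics/w9.png

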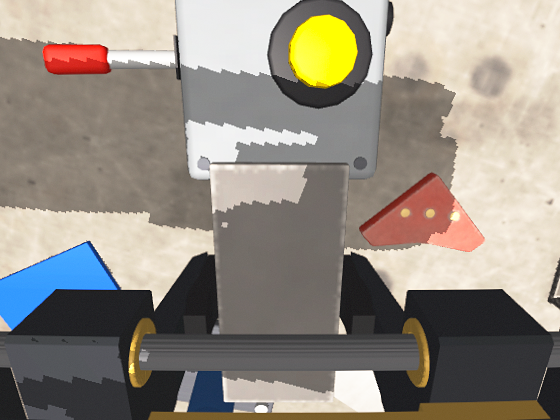

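View pics/s9.png

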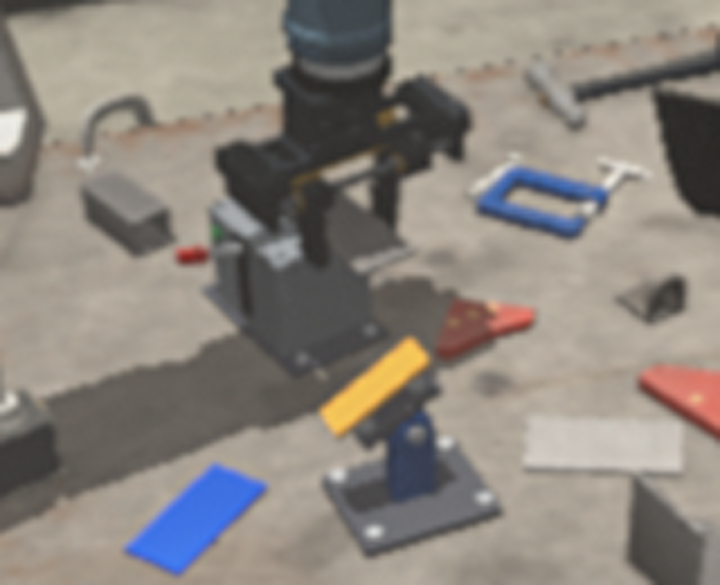

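Emit:
play_rows(
  targets=[
    [3,[2.2,0,0],0],
    [3,[3.1,0,0],0],
    [3,[3.4,0,0],0],
    [3,[3.7,0,0],0],
    [3,[4.0,0,0],0],
    [3,[4.3,0,0],0],
    [3,[4.3,0,0],0],
  ],
)

```text
t: 16.65
eef_pos: [592.8, 277.7, 96.3]
ee_rot: [1.789, 1.569, 0.549]
contact_force: [-2.1, 1.4, 2.7]
width: 0.557
```

Run:
```python
from h import *
import pickle
P=pose(); s=snapshot('wrist'); save(s,'w10'); print(P[0],P[1].round(3)); print(status.get_state()['contact_force'],status.get_state()['wrist_torque'])
coupfit(s,P)
```

```text
[592.8098934  277.73580157  96.26556181] [[ 0.002  0.946  0.325]
 [ 0.001  0.325 -0.946]
 [-1.     0.002 -0.   ]]
[-0.90403835  0.11319842  3.15231663] [0.26718664 0.24929482 0.01528377]
N 19339 n(tool) [-0.97   0.001  0.242] tilt(rise toward +z tool) -0.24424280533359666 side 0.0012127741398948988 top x at z=0: -0.3 y -23.0 23.0 along [-55.3  19.7]
```

View pics/w10.png

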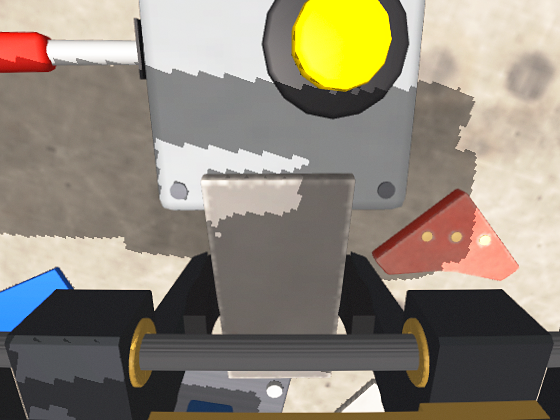

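Emit:
play_rows(
  targets=[
    [3,[0.3,0,0],0],
    [3,[0.6,0,0],0],
    [3,[0.9,0,0],0],
    [3,[1.15,0,0],0],
    [3,[1.38,0,0],0],
    [3,[1.38,0,0],0],
    [3,[-1,0,0],0],
    [3,[-5,0,0],0],
    [3,[-9,0,0],0],
    [3,[-9,0,0],0],
    [3,[-9,0,0],0],
  ],
)

```text
t: 17.8
eef_pos: [592.2, 277.1, 185.8]
ee_rot: [0.929, 1.57, -0.311]
contact_force: [-0.3, -0.1, -3.2]
width: 0.554
```

Run:
```python
from h import *
import pickle
P=pose(); s=snapshot('wrist'); save(s,'w11'); pickle.dump((s,P),open('w11.pkl','wb')); print(P[0],P[1].round(3)); print(status.get_state()['contact_force'],status.get_state()['joints'].round(3))
coupfit(s,P)
```

```text
[592.1539142  277.08620243 185.7750057 ] [[ 0.     0.946  0.325]
 [-0.     0.325 -0.946]
 [-1.     0.     0.   ]]
[-0.11308333 -0.24808401 -3.82922888] [ 0.257  0.422  1.461 -0.     1.261 -0.075]
N 16876 n(tool) [-0.887  0.002  0.461] tilt(rise toward +z tool) -0.4795141150522005 side 0.002050970739364194 top x at z=0: -1.0 y -23.0 23.0 along [-55.7  27.8]
```

View pics/w11.png

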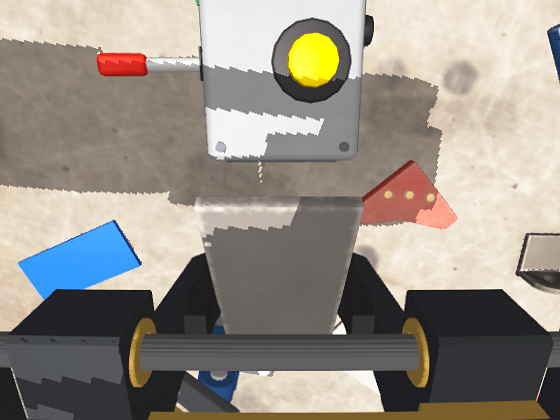

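Emit:
play_rows(
  targets=[
    [3,[4,0,0],0],
    [3,[7.5,0,0],0],
    [3,[9.5,0,0],0],
    [3,[10.1,0,0],0],
    [3,[10.5,0,0],0],
    [3,[10.8,0,0],0],
    [3,[10.8,0,0],0],
    [3,[9,0,0],0],
    [3,[4,0,0],0],
    [3,[-1,0,0],0],
    [3,[-4,0,0],0],
    [3,[-4,0,0],0],
  ],
)

```text
t: 19.05
eef_pos: [595.7, 278.6, 234.8]
ee_rot: [1.53, 1.556, 0.291]
contact_force: [0.6, -0.2, -2.2]
width: 0.554
```

Run:
```python
from h import *
P=pose(); s=snapshot('wrist'); save(s,'w12'); print(P[0],P[1].round(3)); print(status.get_state()['contact_force'])
coupfit(s,P)
```

```text
[595.7067866  278.64162144 234.78045313] [[ 0.014  0.945  0.326]
 [ 0.004  0.326 -0.945]
 [-1.     0.014  0.001]]
[-0.1823766  -0.59518161 -4.41227985]
N 15969 n(tool) [-0.861  0.002  0.508] tilt(rise toward +z tool) -0.5327976644121775 side 0.0018737106491362309 top x at z=0: -1.3 y -23.0 23.0 along [-55.7  31. ]
```

Emit:
play_rows(
  targets=[
    [3,[0,-0.5,1],8.4],
    [3,[0,-1.5,2.5],16.8],
    [3,[0,-2.5,4],25.2],
    [3,[0,-3.5,5.5],33.6],
    [3,[0,-4.5,7],42],
    [3,[0,-5.5,8.5],50.4],
    [3,[0,-6.5,10],58.8],
    [3,[0,-7.5,11.5],67.2],
    [3,[0,-8.7,13],75.6],
    [3,[0,-9.7,14.2],84],
    [3,[0,-10.24,14.69],92.5],
    [3,[0,-10.24,14.69],101],
  ],
)

```text
t: 20.3
eef_pos: [541.5, 104.2, 223.6]
ee_rot: [-0.161, 1.567, 3.113]
contact_force: [0.5, 1.7, -3.7]
width: 0.557
```

Emit:
play_rows(
  targets=[
    [3,[2,0,0],0.5],
    [3,[3.5,0,0],0.5],
    [3,[3.5,0,0],0.5],
    [3,[3.5,0,0],0.5],
  ],
)

```text
t: 20.7
eef_pos: [542.4, 105.2, 189.6]
ee_rot: [-0.193, 1.568, 3.08]
contact_force: [0.3, -0.4, -2.8]
width: 0.553
```

Run:
```python
from h import *
import pickle
P=pose(); s=snapshot('wrist'); save(s,'w13'); pickle.dump((s,P),open('w13.pkl','wb')); print(P[0],P[1].round(3)); print(status.get_state()['contact_force'])
coupfit(s,P)
s=snapshot('side'); c=s['img'][120:250,190:350]; cv2.imwrite('pics/s13.png',cv2.resize(c,None,fx=4.5,fy=4.5,interpolation=cv2.INTER_CUBIC)[:,:,::-1])
```

```text
[542.40244446 105.16598321 189.56255436] [[-0.003  0.131 -0.991]
 [ 0.    -0.991 -0.131]
 [-1.    -0.001  0.003]]
[-0.7491869   0.39652114 -1.83424111]
N 15987 n(tool) [-0.863  0.002  0.506] tilt(rise toward +z tool) -0.5305073638870638 side 0.0019195756117900864 top x at z=0: -2.0 y -23.0 23.0 along [-55.   31.5]
```

View pics/w13.png

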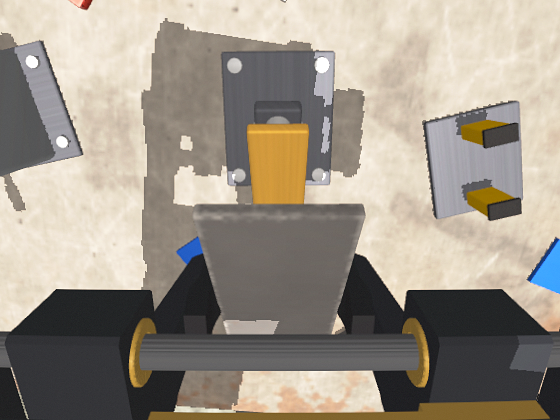

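View pics/s13.png

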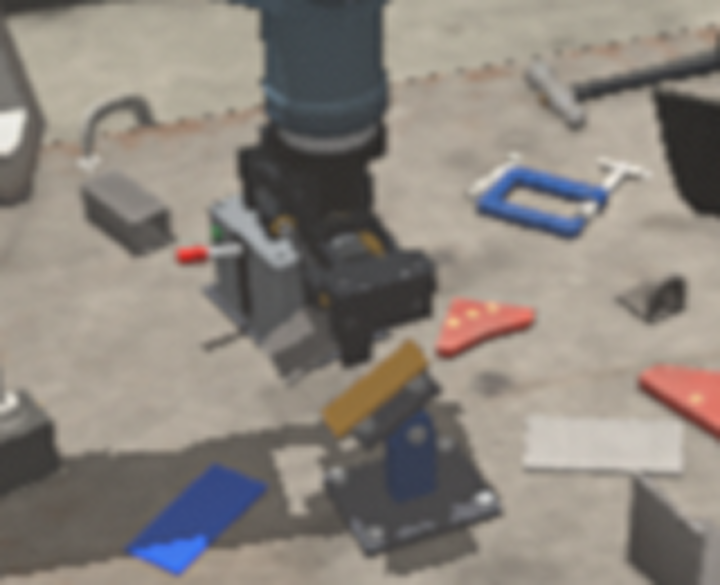

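Run:
```python
from h import *
import pickle
s,P=pickle.load(open('w13.pkl','rb')); g=s['img'].astype(int)
pm=(g[:,:,0]>110)&(g[:,:,0]>g[:,:,2]+70)&(g[:,:,0]>g[:,:,1]+20); pm[:118]=0;pm[205:]=0;pm[:,:235]=0;pm[:,320:]=0
Y,q=cloud(s,pm,P)
for it in range(4):
  c=Y.mean(0); V=np.linalg.svd(Y-c)[2]; d=(Y-c)@V[2]; k=abs(d)<max(1.5,2*d.std()); Y=Y[k];q=q[k]
n=V[2]*np.sign(V[2][2]); print(len(Y),c,n,'slope',np.arccos(n[2]),'yaw',np.degrees(np.arctan2(-n[1],-n[0])))
up=np.array([0,0,1])-n*n[2]; up/=np.linalg.norm(up); ey=np.cross(n,up)
C=np.array([566.2,108.6,120.7]); a=(Y-C)@up; b=(Y-C)@ey; h=(Y-C)@n
print('up range',np.percentile(a,[.5,99.5]),'across',np.percentile(b,[1,99]),'h',np.median(h))
for lo in range(5,45,8):
  k=(a>lo)&(a<lo+8)
  if k.sum()>20: print(lo,np.percentile(b[k],[1,99]).round(1))
Tt=(C-P[0])@P[1]; print(Tt)
```

```text
4103 [582.3576278  111.33664986 130.48616616] [-0.52053719 -0.07166489  0.85082617] slope 0.5532407043976394 yaw 7.838909233211506
up range [-10.35874334  42.29811216] across [-13.97091832  15.0087309 ] h -0.2568855410732987
5 [-13.8  15. ]
13 [-14.  15.]
21 [-14.   14.9]
29 [-14.  15.]
37 [-14.   14.9]
[ 68.79978026  -0.25261085 -24.22176578]
```

Emit:
play_rows(
  targets=[
    [3,[3,0,-0.7],0],
    [3,[5,0,-1.3],0],
    [3,[5.6,0,-1.47],0],
    [3,[6.0,0,-1.72],0],
    [3,[6.35,0,-1.93],0],
    [3,[6.69,0,-2.14],0],
    [3,[6.86,0,-2.25],0],
    [3,[6.95,0,-2.3],0],
    [3,[6.95,0,-2.3],0],
  ],
)

```text
t: 21.7
eef_pos: [566.7, 108.0, 122.1]
ee_rot: [3.026, 1.569, 0.016]
contact_force: [-0.1, 1.0, 3.0]
width: 0.556
```

Run:
```python
from h import *
import pickle
P=pose(); s=snapshot('wrist'); save(s,'w14'); pickle.dump((s,P),open('w14.pkl','wb')); print(P[0],P[1].round(3)); print(status.get_state()['contact_force'],status.get_state()['wrist_torque'])
coupfit(s,P)
```

```text
[566.73621918 108.04416792 122.14311448] [[ 0.002  0.13  -0.991]
 [ 0.    -0.991 -0.13 ]
 [-1.     0.    -0.002]]
[ 0.03466767 -0.28503567  2.16717368] [0.07264953 0.13858147 0.01015428]
N 15718 n(tool) [-0.856  0.003  0.516] tilt(rise toward +z tool) -0.5424049500243853 side 0.00325513999089878 top x at z=0: -2.1 y -23.0 23.0 along [-55.1  32.2]
```

View pics/w14.png

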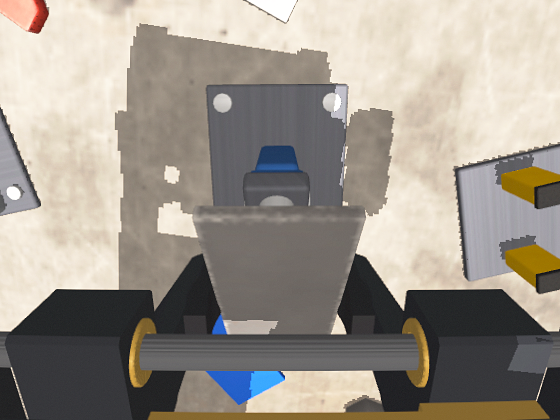

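Emit:
play_rows(
  targets=[
    [3,[0.12,0,-0.07],0],
    [3,[0.24,0,-0.15],0],
    [3,[0.24,0,-0.15],0],
    [3,[0.24,0,-0.15],0],
    [3,[0.24,0,-0.15],0],
  ],
)

```text
t: 22.25
eef_pos: [568.1, 108.2, 119.4]
ee_rot: [3.005, 1.569, -0.006]
contact_force: [-0.1, 0.7, 6.0]
width: 0.553
```

Run:
```python
from h import *
import pickle
F=[]
for i in range(4):
  P=pose(); s=snapshot('wrist'); F.append(status.get_state()['contact_force'])
save(s,'w15'); print(P[0]); print(np.round(F,1))
n,Y=coupfit(s,P); nw=P[1]@n; print('n world',nw)
# coupon underside centre est. vs undisplaced pad
C=np.array([566.2,108.6,120.7])+0.25*np.array([-.13,.99,0]); N=np.array([-.520,-.069,.851]); U=np.array([.845,.11,.52]); V=np.cross(N,U)
T=P[1].T
e=np.array([n[2],0,-n[0]]); e/=np.linalg.norm(e)
al=Y@e; top=np.percentile(al,.2)
dist=(Y@n).mean(); u=n*(dist-5)+e*(top+55.2)+0*e; W=P[0]+P[1]@u; D=W-C
print('along',D@U,'across',D@V,'press',-D@N,'angle',np.arccos(nw@N))
s=snapshot('side'); c=s['img'][120:250,190:350]; cv2.imwrite('pics/s15.png',cv2.resize(c,None,fx=4.5,fy=4.5,interpolation=cv2.INTER_CUBIC)[:,:,::-1])
for cam in ['side','wrist']:
  d=nets.spot_point(cam,'slope_mark')[:1]; print(cam,[(nf(a['location']),a['confidence']) for a in d])
```

```text
[568.07998999 108.21977426 119.41537034]
[[-0.7 -0.   5.8]
 [-0.6  0.2  5.4]
 [ 0.4  0.5  4.5]
 [-0.3  0.5  4.8]]
N 15694 n(tool) [-0.855  0.003  0.518] tilt(rise toward +z tool) -0.544294338747266 side 0.0034890652451477345 top x at z=0: -2.1 y -23.0 23.0 along [-55.   32.1]
n world [-0.51416258 -0.07048332  0.85479175]
along 0.6965537197299477 across -0.8633603313180975 press 5.214457780881885 angle 0.0262429532213299
side []
wrist [([273.1, 180.9], 0.61)]
```

View pics/s15.png

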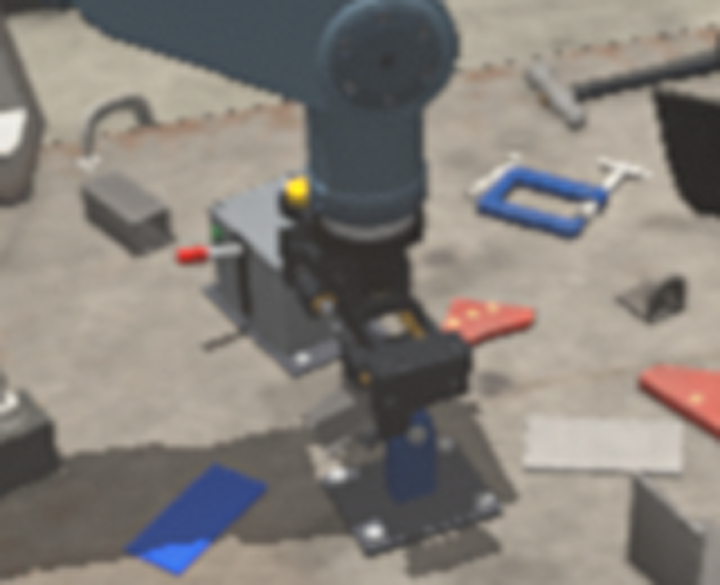

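View pics/w15.png

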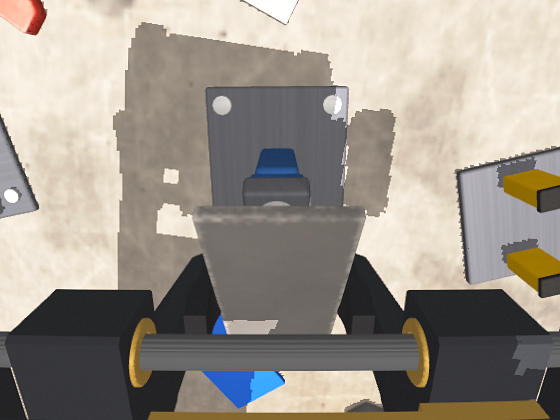

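Run:
```python
from h import *
s=status.get_state(); print(s['t'],s['eef_pos'],s['contact_force'],s['width'],abs(s['dq']).max()); print(order.close_job())
```

```text
22.6 [568.07758301 108.22499113 119.42320789] [0.14002273 0.23828116 6.17762228] 0.5498953059719818 0.001322493681330224
the job is handed in; nothing more can be done
None
```

I ran every step and handed the job in at about 22.6 s. The gripper was still holding the coupon pressed on the pad. No verdict was reported.

- **Trip box:** I pressed the yellow button to its stop at about 10 N and the lever dropped. I then pinched the red grip, lifted it along its arc and let go. Depth put the grip top at 103 mm, as before the trip, and the lever still showed up in the last side picture.
- **Coupon:** I took the dark coupon by its long edges. Moves can only turn the tool about its own axis, so I set the tilt by pressing one end on the edge of the fixed trip box. This took two presses and gave 0.53 rad in the grip, against a pad slope of about 0.55.
- **Final check by wrist camera:**

| Check | Measured |
|---|---|
| Offset along the pad | 0.7 mm |
| Offset across the pad | 0.9 mm |
| Face angle error | about 0.01 to 0.03 rad |
| Pad pushed in | about 5.2 mm |
| Force on the pad (coupon weight added back) | 7 to 8.5 N |
| Jaw opening | steady at coupon width |
| Arm | at rest |

**Not confirmed:** the slope mark was hidden from the side camera at the end, and I did not measure its position after pressing. Before contact the slope still measured 0.553 rad, and while pressed the coupon lay at 0.544 rad. That suggests the slope did not shift. The pad travel is inferred from position and force, not read directly.

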